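Reset the nail lamp by feel

TASK

The nail lamp has locked up: pick up the metal nail tool from the tray, feel with its rod along the recessed band on the lamp's hidden back for the reset hole, and push the sunken reset switch fully home with it, being gentle with the lamp. Then lay the tool flat on the tray floor again and let go, leaving the file, the comb and the two jars where they are.

Things in the scene. Friction and masses are not known exactly. Their poses are not given: they have to be found in the camera images.
- tray: Black acrylic tray, 420 x 460 mm (x, y), fixed. Floor 4 mm thick, rim 14 mm high and 5 mm thick. Origin: centre of its underside. The lamp stands on its +x half; tool, file and comb lie side by side on the -x half, in any order.
- lamp: White UV nail lamp, 170 x 200 mm, 94 mm high, fixed on the tray floor. Origin: centre of its underside; +x points to its hand opening, -x to its back, which faces the robot: an upright plane at x = -85 mm with a recessed level band and a brow over it. Do not push on the lamp with more than 25 N.
- lamp_band (a point): Middle of the floor of the band in the lamp's back (lamp axes; lamp x = -79, z = 45 mm). The flat black floor lies 6 mm behind the back plane; the band is open 72 mm in y, 18 mm in z. In its floor is one hole 11 mm wide (y), 13 mm tall, at mid height; its middle lies anywhere from -28 to +28 mm in y, unknown: feel for it. It runs 12 mm deep along lamp +x to the switch.
- lamp_brow (a point): Middle of the lower front edge of the brow that overhangs and hides the band: lamp x = -110 mm, z = 66 mm, as wide as the lamp. The rod goes in level under it.
- reset (a joint): The sunken reset switch: 0 = out, 0.008 m = fully home. It slides along the lamp's +x against a friction of about 3 N, has no spring and stays where it is pushed; so a rod tip at home is 20 mm beyond the band's floor.
- pusher: Metal nail tool, loose, about 60 g: square handle 75 x 14 x 14 mm and, in line with it, a round steel rod 7 mm thick with a domed end that sticks out 70 mm. The rod points roughly to the lamp. Origin: on its underside, 72.5 mm behind the rod's end; +x along the rod towards its end. The axis is 7 mm above the underside; the handle spans x = -72.5 to +2.5 mm.
- pusher_tip (a point): The end of the tool's rod, on the axis.
- pusher_handle (a point): Middle of the tool's handle, on the axis, 107.5 mm behind the rod's end; the place to grip.
- file: Frosted glass nail file, 145 x 13 x 6 mm, loose, lying on the tray along its own x. Origin: centre of its underside. Leave alone.
- comb: Red plastic comb, 150 x 32 x 5 mm, loose, lying on the tray along its own x. Origin: near the centre of its underside. Leave alone.
- jar_left: Empty glass jar with a twist cap, 44 mm wide, 58 mm high, beside the lamp at +y. Origin: centre of its underside. Leave alone.
- jar_right: The same kind of jar beside the lamp at -y. Leave alone.
Not all that is in view belongs to the job. What is meant by the pusher is not brown, orange or purple, and is the smaller of those in its own colour.

How it is judged:
By the outcome, as a careful person would: the job done as asked, in the order asked, and still so for the second after the job is handed in, with the robot touching nothing.
It also fails if it takes over 72 s, if anything falls off the work surface, if the arm or the gripper's body presses on something with over 40 N, if the wrist force passes 120 N, or if a joint passes its speed limit or range.

ROBOT

A 6-joint arm with a two-finger parallel gripper is mounted at the origin on the work surface. World frame = base frame: x ahead of the robot, y to its left, z up, the work surface at z = 0. Lengths are in m, angles in rad, forces in N, time in s.
With the tool pointing down it reaches from about 0.35 to 0.775 m from the base axis. Payload 7.3 kg.
Tool frame: the origin (TCP) lies on the centre line of the jaws, within the pads' length; the fingertips stand 11 mm ahead of it and the grasp point (between the pads) lies 8 mm behind it; z points along the fingers, y is the direction in which the jaws open and shut (so a half turn about z gives the same grasp; the last joint's range is limited). The gripper opens to 92 mm and grips with 3 to 60 N. Pads are 19 mm wide; open, the fingers measure 130 mm over their backs; the gripper's body (75 mm by 190 mm) begins 47 mm behind the grasp point.
Start: joints at [-1.409, 0.342, 1.524, -0, 1.275, -0.146], TCP at [0.159, -0.5, 0.238] pointing down, gripper open.
Joint ranges: [-2.53, 2.53], [-0.77, 2.02], [0.04, 2.7], [-1, 4.14], [0.28, 2.66], [-3.11, 3.11]. Speed limits (rad/s): [2.57, 2.57, 3.14, 3.14, 3.14, 3.14].

INTERFACE

Orientations are given as [roll, pitch, yaw] about the fixed x, y, z axes, in that order (R = Rz(yaw) Ry(pitch) Rx(roll)).
In Python, from cell import robot gives the robot as it stands.
- The arm moves only by the tool jog_arm, never from a script. Its argument "deltas" is one flat list of numbers, 6 for each row, row after row: the shift along the world's x, y, z in units of 0.1 m (1.0 is 0.1 m), then the turn, a rotation vector about the world's x, y, z in units of 90 degrees (1.0 is 90 degrees). A call has 1 to 5 rows; each row is the pose to reach, as a shift and turn from the pose commanded when the call began; what a row does not reach only later rows make up. A row lasts 1/12 s, in which the tool goes at most 41.7 mm and 7.16 degrees, less where a joint would pass 70% of its speed; a pose out of reach is approached as far as the arm can. A call with a number of a shift or a turn outside -1 to 1 is refused whole. A call with a gripper value outside its range is refused whole. "claw" is the opening, from 0 (shut) to 1 (fully open), set as the call begins (left out, the last holds). The fingers move at their own pace and stop on an object; "newtons" is the grip in N (left out, the last holds). Time passes only in rows, so rows that repeat a pose let the fingers close. It gives the time, the measured TCP pose, the force and the opening at its end, in the units of the state.
- robot.observe(): the state, without advancing time (a new reading comes with each control period).
- robot.read_camera(name): name is "scene" or "top" or "wrist"; returns the picture (400x640x3 uint8, red, green, blue); there is no depth.
- robot.camera_params(name): a dict with "fx", "fy", "cx", "cy" (pixels), "R" (3x3) and "t" (3): a world point X has camera coordinates R X + t. Camera axes: x right, y down, z forward; pixel columns grow to the right and rows downward; lengths in m; the calibration is good to about 2 mm. A picture is of the moment at which its call begins: read the wrist's pose just before it. camera_params takes no time and is no camera call; for the wrist camera it gives the pose at the moment of the call.
- robot.hand_in(): hands the job in, once; it reports no verdict.
The state is a dict: "time": time; "qpos": joint angles; "qvel": joint speeds; "joint_efforts": joint torques, N m; "tool_pos": TCP position; "tool_rot": TCP orientation; "contact_force": force on the tool from outside, world axes, zero at the start; "torque": the same for the moment, N m; "opening": finger opening in m.
Only numpy, scipy, OpenCV 4.12 (cv2) and the standard library are available. Lean on these libraries where they do the work, as an engineer would, in place of code of your own. Each camera call takes 0.05 s, during which the arm holds its last target. There are 200 camera calls.

## Working session

There is one attempt and no reset: what is moved stays moved. The work goes in short steps, Python scripts to look and compute and a tool call to move; the robot and the scene stay as the last step left them, time stands still between calls to the robot, and variables do not carry over. Pictures are saved under pics/ and viewed, about 8 in all and at most 12, crops included, and the job is handed in when it is done.

Besides the shell and the picture viewer there is one more tool, called after "Emit:" by a JSON object that holds its "fn" and its "kwargs". jog_arm: Moves the arm, as the interface text tells. Its arguments: {"type":"object","properties":{"deltas":{"type":"array","items":{"type":"number"}},"claw":{"type":"number"},"newtons":{"type":"number"}},"required":["deltas"]}

```bash
mkdir -p pics; python3 - <<'E'
from cell import robot
import cv2
for n in("scene","top"):
    p=robot.camera_params(n);print(n,p)
    cv2.imwrite(f"pics/{n}0.png",robot.read_camera(n)[:,:,::-1])
print(robot.observe())
E
```

```text
scene {'fx': 395.6362928526053, 'fy': 395.6362928526053, 'cx': 317.62303559820066, 'cy': 198.43036708839108, 'R': array([[-0.77528959,  0.63158145,  0.00556075],
       [ 0.46162186,  0.57262295, -0.67750145],
       [-0.43108156, -0.52269286, -0.73550042]]), 't': array([ 0.43008326, -0.18052911,  1.32347348])}
top {'fx': 461.7449998383052, 'fy': 461.7449998383052, 'cx': 316.62762623602407, 'cy': 197.6914077956278, 'R': array([[-5.53092889e-03, -9.99984339e-01, -8.54487190e-04],
       [-9.88359216e-01,  5.59654442e-03, -1.52035320e-01],
       [ 1.52037721e-01,  3.64374726e-06, -9.88374692e-01]]), 't': array([0.01185523, 0.54131197, 1.04636815])}
{'time': 0.1, 'qpos': array([-1.40900691e+00,  3.42652965e-01,  1.52486614e+00,  2.55626616e-06,
        1.27537365e+00, -1.45999887e-01]), 'qvel': array([-0.00051619, -0.00150476, -0.00430861,  0.00120662, -0.00038043,
       -0.00015969]), 'joint_efforts': array([ 4.73466957e-05, -4.32007849e+01, -2.44691902e+01,  7.19163590e-02,
        5.26440656e-02, -4.01041495e-05]), 'tool_pos': array([ 0.15902081, -0.50000677,  0.2371338 ]), 'tool_rot': array([-3.14030674e+00, -1.91559965e-04,  3.07788434e-01]), 'contact_force': array([0.15774113, 0.54331389, 0.87971682]), 'torque': array([-0.04276483, -0.01414844, -0.02148404]), 'opening': 0.09152808875082231}
```

View pics/top0.png

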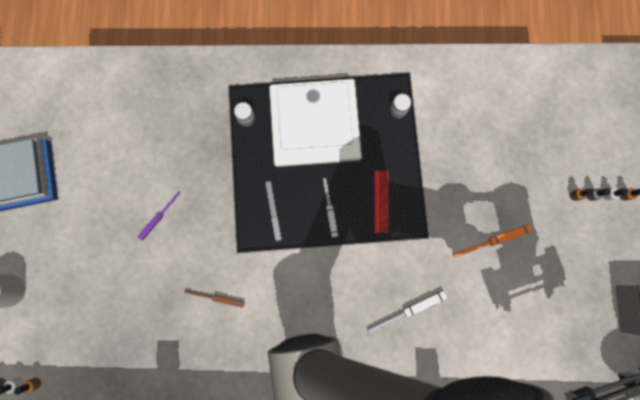

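View pics/scene0.png

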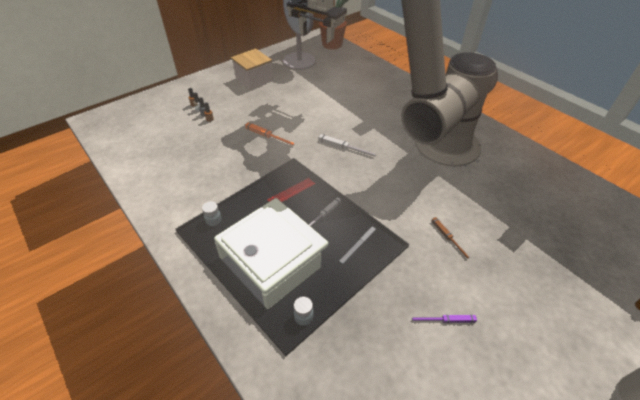

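The top view shows the file at (273,210), the grey tool at (330,207) with its rod pointing up to the lamp, and the comb at (382,202). The lamp spans about (270–360, 80–165). The scene view agrees. Next I'll measure them.

```bash
cat > h.py <<'E'
import numpy as np, cv2
from cell import robot
def ray(p,uv,z):
    d=p["R"].T@np.array([(uv[0]-p["cx"])/p["fx"],(uv[1]-p["cy"])/p["fy"],1]); c=-p["R"].T@p["t"]
    return c+d*(z-c[2])/d[2]
def proj(p,X):
    c=p["R"]@np.array(X)+p["t"]; return c[0]/c[2]*p["fx"]+p["cx"],c[1]/c[2]*p["fy"]+p["cy"]
E
python3 - <<'E'
from h import *
im=cv2.imread("pics/top0.png");p=robot.camera_params("top");g=cv2.cvtColor(im,cv2.COLOR_BGR2GRAY)
def blobs(m,z,amin):
    for c in cv2.findContours(m.astype(np.uint8),cv2.RETR_EXTERNAL,cv2.CHAIN_APPROX_NONE)[0]:
        if cv2.contourArea(c)>amin:
            b=cv2.boxPoints(cv2.minAreaRect(c)); print(b.round(1).tolist()); print(np.array([ray(p,q,z)[:2] for q in b]).round(4).tolist(),cv2.contourArea(c))
m=np.zeros_like(g,bool);m[172:242,245:372]=1
print("tools");blobs((g>60)&m,.013,25)
m[:]=0;m[74:172,262:368]=1
print("lamp");blobs((g>100)&m,.098,500)
m[:]=0;m[65:258,222:432]=1
print("tray");blobs((g<60)&m,.014,5000)
cv2.imwrite("pics/c.png",cv2.resize(im[65:260,220:440],None,fx=3,fy=3,interpolation=cv2.INTER_CUBIC))
E
```

```text
tools
[[263.20001220703125, 180.89999389648438], [271.29998779296875, 179.39999389648438], [282.3999938964844, 240.39999389648438], [274.29998779296875, 241.8000030517578]]
[[0.5879, 0.1384], [0.5914, 0.1188], [0.4432, 0.0909], [0.4398, 0.1102]] 409.0
[[320.0, 177.5], [327.5, 176.1999969482422], [338.3999938964844, 236.39999389648438], [331.0, 237.6999969482422]]
[[0.5953, 0.0003], [0.5986, -0.0179], [0.452, -0.0427], [0.4489, -0.0248]] 316.0
lamp
[[267.6000061035156, 83.9000015258789], [355.3999938964844, 77.69999694824219], [361.20001220703125, 160.8000030517578], [273.3999938964844, 167.0]]
[[0.8005, 0.1211], [0.8144, -0.0829], [0.6164, -0.0924], [0.6033, 0.1059]] 7064.5
tray
[[225.6999969482422, 86.19999694824219], [415.3999938964844, 72.4000015258789], [427.5, 237.89999389648438], [237.8000030517578, 251.6999969482422]]
[[0.8299, 0.2354], [0.8638, -0.242], [0.4472, -0.2549], [0.4169, 0.1967]] 22204.5
```

View pics/c.png

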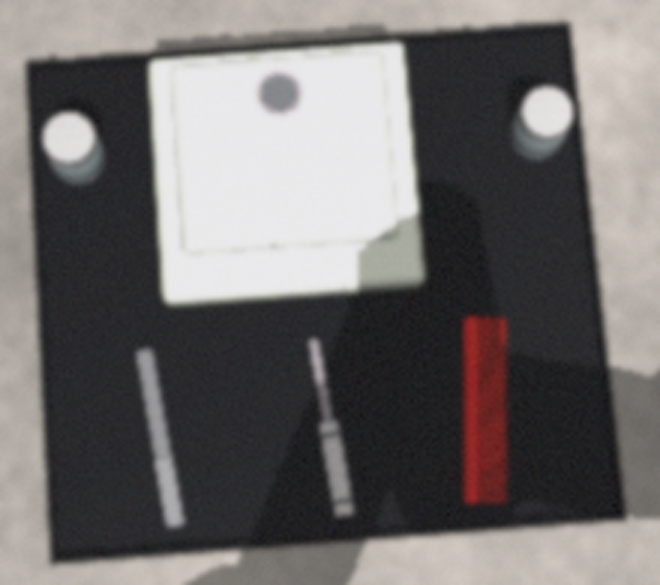

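The crop confirms the tool's rod at crop (314,338) and the handle running from (328,428) to (345,515). Handle middle is about (0.489, -0.028) with yaw about 9.7°. The lamp origin is about (0.720, 0.014) with yaw about 3.7°. Now I'll go above the handle.

Emit:
{"fn": "jog_arm", "kwargs": {"deltas": [0.33, 0.472, 0, 0, 0, -0.04, 0.66, 0.944, 0, 0, 0, -0.088, 0.66, 0.944, 0, 0, 0, -0.088], "claw": 0.6, "newtons": 50}}

```text
time: 0.35
tool_pos: [0.2257, -0.4036, 0.2371]
tool_rot: [-3.14, -0.0, 0.165]
contact_force: [0.4, -0.8, 0.6]
opening: 0.0764
```

Emit:
{"fn": "jog_arm", "kwargs": {"deltas": [0.33, 0.472, 0, 0, 0, 0, 0.66, 0.944, 0, 0, 0, 0, 0.66, 0.944, 0, 0, 0, 0]}}

```text
time: 0.6
tool_pos: [0.2919, -0.3089, 0.2375]
tool_rot: [-3.141, -0.0, 0.17]
contact_force: [0.1, -0.2, -0.7]
opening: 0.0572
```

Emit:
{"fn": "jog_arm", "kwargs": {"deltas": [0.33, 0.472, 0, 0, 0, 0, 0.66, 0.944, 0, 0, 0, 0, 0.66, 0.944, 0, 0, 0, 0]}}

```text
time: 0.85
tool_pos: [0.3579, -0.2145, 0.2376]
tool_rot: [-3.141, -0.0, 0.17]
contact_force: [0.3, 0.1, 1.0]
opening: 0.0551
```

Emit:
{"fn": "jog_arm", "kwargs": {"deltas": [0.33, 0.472, 0, 0, 0, 0, 0.66, 0.944, 0, 0, 0, 0, 0.66, 0.944, 0, 0, 0, 0]}}

```text
time: 1.1
tool_pos: [0.424, -0.1201, 0.2376]
tool_rot: [-3.141, -0.0, 0.17]
contact_force: [0.2, 0.1, -0.9]
opening: 0.0548
```

Emit:
{"fn": "jog_arm", "kwargs": {"deltas": [0.33, 0.472, -0.3, 0, 0, 0, 0.66, 0.944, -0.6, 0, 0, 0, 0.66, 0.944, -0.8, 0, 0, 0, 0.66, 0.944, -0.8, 0, 0, 0]}}

```text
time: 1.43
tool_pos: [0.4889, -0.0251, 0.1545]
tool_rot: [-3.139, 0.004, 0.172]
contact_force: [-0.4, 0.3, -0.8]
opening: 0.0548
```

```bash
python3 - <<'E'
from h import *
s=robot.observe();print(s["time"],s["tool_pos"],s["tool_rot"],s["contact_force"],s["torque"],s["opening"])
p=robot.camera_params("wrist");im=robot.read_camera("wrist")[:,:,::-1].copy()
cv2.imwrite("pics/w1.png",im)
np.save("w1.npy",p,allow_pickle=True);print(p)
for X in((.489,-.0277,.018),(.597,-.009,.0145)):print(proj(p,X))
E
```

```text
1.4333 [ 0.48886892 -0.02508171  0.15452131] [-3.13943744  0.0035838   0.17236838] [-0.38959567  0.25466502 -0.77940096] [0.03739255 0.06369627 0.00216962] 0.054805440898129325
{'fx': 313.9772555971337, 'fy': 313.9772555971337, 'cx': 322.475599295815, 'cy': 198.89138054561045, 'R': array([[ 0.17266358, -0.98497906, -0.00188097],
       [-0.93868527, -0.16512641,  0.30266027],
       [-0.29842462, -0.05049277, -0.95309665]]), 't': array([-0.10914875,  0.44098225,  0.45585382])}
(np.float64(325.1800405628879), np.float64(190.33880124447663))
(np.float64(325.7646342440893), np.float64(64.02757605690866))
```

View pics/w1.png

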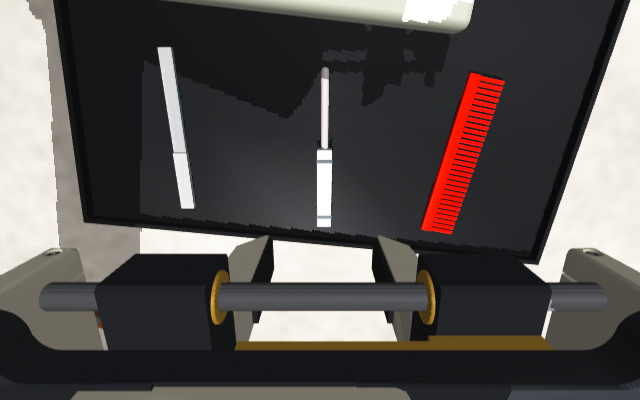

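The wrist view shows the tool centred and upright in the picture: handle from (324,150) to (323.5,226), rod end at (325,67), file at (176,128) and comb at (463,155). All is clear for the grasp.

```bash
python3 - <<'E'
from h import *
p=np.load("w1.npy",allow_pickle=True).item()
im=cv2.imread("pics/w1.png");g=cv2.cvtColor(im,cv2.COLOR_BGR2GRAY)
m=(g>110).astype(np.uint8);m[:,:300]=0;m[:,345:]=0
for r in (85,100,120,135,155,165,180,195,205,220):
    c=np.where(m[r])[0]
    if len(c): 
        u=c.mean();print(r,c.min(),c.max(),ray(p,(u,r),.018 if r>149 else .0145)[:2].round(4))
c=np.where(m[60:240].any(1))[0]+60;print(c.min(),c.max())
print("tip",ray(p,(325,67.5),.011).round(4),"front",ray(p,(324,149),.018).round(4),"rear",ray(p,(323.5,227),.018).round(4))
E
```

```text
85 321 328 [ 0.5805 -0.0109]
100 321 328 [ 0.5684 -0.013 ]
120 321 328 [ 0.5517 -0.0159]
135 321 327 [ 0.5388 -0.0178]
155 317 331 [ 0.5216 -0.0208]
165 317 331 [ 0.5125 -0.0224]
180 317 331 [ 0.4986 -0.0249]
195 317 331 [ 0.4843 -0.0274]
205 317 330 [ 0.4744 -0.0287]
220 317 330 [ 0.4594 -0.0313]
67 226
tip [ 0.5945 -0.0088  0.011 ] front [ 0.5269 -0.0199  0.018 ] rear [ 0.4522 -0.0326  0.018 ]
```

Emit:
{"fn": "jog_arm", "kwargs": {"deltas": [0, 0, -0.35, 0, 0, 0, 0, 0, -0.7, 0, 0, 0, 0, 0, -1.0, 0, 0, 0, 0, 0, -1.0, 0, 0, 0, 0, 0, -1.0, 0, 0, 0]}}

```text
time: 1.9
tool_pos: [0.4882, -0.0291, 0.0576]
tool_rot: [-3.141, 0.003, 0.169]
contact_force: [1.0, -0.5, -0.2]
opening: 0.0554
```

Emit:
{"fn": "jog_arm", "kwargs": {"deltas": [0, 0, -0.15, 0, 0, 0, 0, 0, -0.3, 0, 0, 0, 0, 0, -0.3, 0, 0, 0, 0, 0, -0.3, 0, 0, 0]}}

```text
time: 2.23
tool_pos: [0.4899, -0.029, 0.0295]
tool_rot: [3.141, -0.002, 0.169]
contact_force: [0.0, -0.4, 0.9]
opening: 0.0552
```

Emit:
{"fn": "jog_arm", "kwargs": {"deltas": [0, 0.025, -0.06, 0, 0, 0, 0, 0.025, -0.12, 0, 0, 0, 0, 0.025, -0.12, 0, 0, 0, 0, 0.025, -0.12, 0, 0, 0]}}

```text
time: 2.57
tool_pos: [0.489, -0.0258, 0.0159]
tool_rot: [3.142, 0.0, 0.17]
contact_force: [0.5, 0.8, 0.4]
opening: 0.0552
```

Emit:
{"fn": "jog_arm", "kwargs": {"deltas": [0, 0, 0, 0, 0, 0, 0, 0, 0, 0, 0, 0, 0, 0, 0, 0, 0, 0, 0, 0, 0, 0, 0, 0, 0, 0, 0, 0, 0, 0], "claw": 0, "newtons": 50}}

```text
time: 2.98
tool_pos: [0.4891, -0.0259, 0.0158]
tool_rot: [3.141, -0.0, 0.17]
contact_force: [0.1, -0.4, -0.7]
opening: 0.0264
```

Emit:
{"fn": "jog_arm", "kwargs": {"deltas": [0, 0, 0, 0, 0, 0, 0, 0, 0, 0, 0, 0, 0, 0, 0, 0, 0, 0, 0, 0, 0, 0, 0, 0, 0, 0, 0, 0, 0, 0]}}

```text
time: 3.4
tool_pos: [0.4891, -0.0259, 0.0158]
tool_rot: [3.141, -0.0, 0.17]
contact_force: [0.5, 0.3, 0.4]
opening: 0.0138
```

Gripped at 13.8 mm opening. Next: lift 38 mm, which puts the axis at band height, and turn to the lamp's yaw.

Emit:
{"fn": "jog_arm", "kwargs": {"deltas": [0, 0, 0.2, 0, 0, 0, 0, 0, 0.38, 0, 0, -0.03, 0, 0, 0.38, 0, 0, -0.067, 0, 0, 0.38, 0, 0, -0.067]}}

```text
time: 3.73
tool_pos: [0.4897, -0.0259, 0.0546]
tool_rot: [3.141, -0.002, 0.062]
contact_force: [0.0, 0.4, -0.6]
opening: 0.0134
```

Emit:
{"fn": "jog_arm", "kwargs": {"deltas": [0, -0.01, 0, 0, 0, 0, 0, -0.01, 0, 0, 0, 0, 0, -0.01, 0, 0, 0, 0]}}

```text
time: 3.98
tool_pos: [0.4886, -0.0268, 0.0532]
tool_rot: [-3.141, 0.001, 0.065]
contact_force: [-0.4, 0.1, -1.7]
opening: 0.0135
```

```bash
python3 - <<'E'
from h import *
s=robot.observe();print(s["time"],s["tool_pos"],s["tool_rot"],s["contact_force"],s["torque"],s["opening"])
p=robot.camera_params("wrist");im=robot.read_camera("wrist")[:,:,::-1].copy()
cv2.imwrite("pics/w2.png",im);np.save("w2.npy",p,allow_pickle=True)
for X in((.72,.0141),):
  u=np.array([.998,.0645]);v=np.array([-.0645,.998])
  for lx,ly,z in((-110,-100,70),(-110,0,70),(-110,100,70)): print(proj(p,list(np.array(X)+u*lx/1e3+v*ly/1e3)+[z/1e3]))
E
```

```text
3.9833 [ 0.4886445  -0.02680979  0.05316197] [-3.14133904e+00  1.29602626e-03  6.53946530e-02] [-0.40402452  0.06121256 -1.65031554] [0.03180186 0.02308441 0.00404821] 0.013477415590052588
(np.float64(532.1063354385326), np.float64(-26.716696508710584))
(np.float64(248.63318412181775), np.float64(-27.37274732441935))
(np.float64(-35.17595308220075), np.float64(-28.029575722817697))
```

View pics/w2.png

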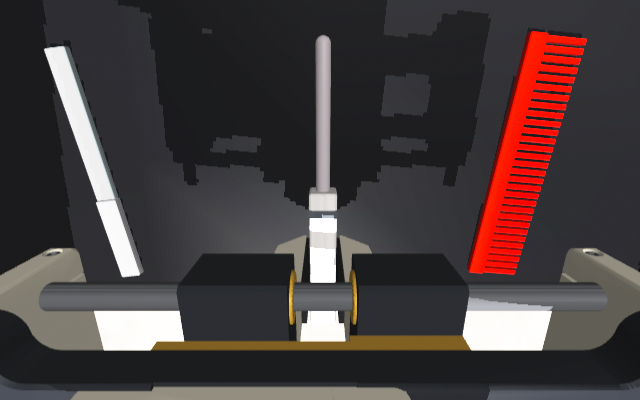

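The tool is held straight: rod end at (323,36), rod vertical in the picture, file and comb undisturbed. A quick pitch check by casting the tip.

```bash
python3 - <<'E'
from h import *
p=np.load("w2.npy",allow_pickle=True).item()
t=np.array([.48864,-.02681]);c,s=np.cos(.0654),np.sin(.0654)
for L in(.1055,.107):
  for z in (.046,.0484,.051): print(L,z,np.round(proj(p,[t[0]+L*c,t[1]+L*s,z]),1))
print("rod start",np.round(proj(p,[t[0]+.037*c,t[1]+.037*s,.0484]),1))
E
```

```text
0.1055 0.046 [321.9  41.3]
0.1055 0.0484 [321.9  40.3]
0.1055 0.051 [321.9  39.2]
0.107 0.046 [321.9  37.6]
0.107 0.0484 [321.9  36.5]
0.107 0.051 [321.9  35.3]
rod start [321.8 191.5]
```

Emit:
{"fn": "jog_arm", "kwargs": {"deltas": [0.13, 0, 0.005, 0, 0, 0, 0.26, 0, 0.005, 0, 0, 0, 0.36, 0, 0.005, 0, 0, 0, 0.36, 0, 0.005, 0, 0, 0]}}

```text
time: 4.37
tool_pos: [0.5268, -0.027, 0.054]
tool_rot: [3.141, -0.002, 0.065]
contact_force: [0.5, 0.0, -0.5]
opening: 0.0138
```

Emit:
{"fn": "jog_arm", "kwargs": {"deltas": [0.02, 0, 0, 0, 0, 0, 0.04, 0, 0, 0, 0, 0, 0.06, 0, 0, 0, 0, 0, 0.06, 0, 0, 0, 0, 0]}}

```text
time: 4.7
tool_pos: [0.531, -0.0268, 0.0542]
tool_rot: [3.142, 0.0, 0.064]
contact_force: [-0.2, 0.5, -0.7]
opening: 0.0138
```

Emit:
{"fn": "jog_arm", "kwargs": {"deltas": [0.01, 0, 0, 0, 0, 0, 0.02, 0, 0, 0, 0, 0, 0.02, 0, 0, 0, 0, 0]}}

```text
time: 4.95
tool_pos: [0.5332, -0.0268, 0.0543]
tool_rot: [3.141, -0.0, 0.064]
contact_force: [0.5, -0.2, -1.3]
opening: 0.0136
```

Emit:
{"fn": "jog_arm", "kwargs": {"deltas": [0.01, 0, 0, 0, 0, 0, 0.015, 0, 0, 0, 0, 0, 0.015, 0, 0, 0, 0, 0]}}

```text
time: 5.2
tool_pos: [0.5347, -0.0268, 0.0543]
tool_rot: [3.141, -0.0, 0.064]
contact_force: [-0.2, 0.5, 0.5]
opening: 0.0135
```

Emit:
{"fn": "jog_arm", "kwargs": {"deltas": [0.01, 0, 0, 0, 0, 0, 0.01, 0, 0, 0, 0, 0, 0.01, 0, 0, 0, 0, 0]}}

```text
time: 5.45
tool_pos: [0.5356, -0.0268, 0.0542]
tool_rot: [3.141, 0.0, 0.064]
contact_force: [1.4, 0.6, -0.1]
opening: 0.0133
```

Emit:
{"fn": "jog_arm", "kwargs": {"deltas": [0.01, 0, 0, 0, 0, 0, 0.01, 0, 0, 0, 0, 0, 0.01, 0, 0, 0, 0, 0]}}

```text
time: 5.7
tool_pos: [0.5366, -0.0269, 0.0542]
tool_rot: [3.141, -0.0, 0.064]
contact_force: [0.7, -0.8, -1.0]
opening: 0.0137
```

Emit:
{"fn": "jog_arm", "kwargs": {"deltas": [0.01, 0, 0, 0, 0, 0, 0.01, 0, 0, 0, 0, 0, 0.01, 0, 0, 0, 0, 0]}}

```text
time: 5.95
tool_pos: [0.5376, -0.0269, 0.0542]
tool_rot: [3.141, -0.0, 0.064]
contact_force: [-0.7, 0.1, 0.3]
opening: 0.0134
```

Emit:
{"fn": "jog_arm", "kwargs": {"deltas": [0.01, 0, 0, 0, 0, 0, 0.01, 0, 0, 0, 0, 0, 0.01, 0, 0, 0, 0, 0]}}

```text
time: 6.2
tool_pos: [0.5386, -0.0268, 0.0542]
tool_rot: [3.142, -0.0, 0.064]
contact_force: [-0.3, 0.3, -1.3]
opening: 0.0134
```

Emit:
{"fn": "jog_arm", "kwargs": {"deltas": [0.01, 0, 0, 0, 0, 0, 0.01, 0, 0, 0, 0, 0, 0.01, 0, 0, 0, 0, 0]}}

```text
time: 6.45
tool_pos: [0.5396, -0.0268, 0.0542]
tool_rot: [3.141, 0.0, 0.064]
contact_force: [-0.3, -0.8, -0.6]
opening: 0.0132
```

Emit:
{"fn": "jog_arm", "kwargs": {"deltas": [0.01, 0, 0, 0, 0, 0, 0.01, 0, 0, 0, 0, 0, 0.01, 0, 0, 0, 0, 0]}}

```text
time: 6.7
tool_pos: [0.5407, -0.0269, 0.0543]
tool_rot: [3.141, -0.0, 0.064]
contact_force: [-0.5, -0.8, -0.7]
opening: 0.0136
```

Emit:
{"fn": "jog_arm", "kwargs": {"deltas": [0.01, 0, 0, 0, 0, 0, 0.01, 0, 0, 0, 0, 0, 0.01, 0, 0, 0, 0, 0]}}

```text
time: 6.95
tool_pos: [0.5416, -0.0268, 0.0542]
tool_rot: [3.141, -0.0, 0.064]
contact_force: [-0.4, -0.9, -0.3]
opening: 0.0134
```

Emit:
{"fn": "jog_arm", "kwargs": {"deltas": [0.01, 0, 0, 0, 0, 0, 0.01, 0, 0, 0, 0, 0, 0.01, 0, 0, 0, 0, 0]}}

```text
time: 7.2
tool_pos: [0.5421, -0.0268, 0.0541]
tool_rot: [-3.141, 0.001, 0.064]
contact_force: [-2.3, 0.3, -0.3]
opening: 0.0136
```

Emit:
{"fn": "jog_arm", "kwargs": {"deltas": [-0.001, 0.02, 0, 0, 0, 0, -0.002, 0.03, 0, 0, 0, 0, -0.002, 0.03, 0, 0, 0, 0]}}

```text
time: 7.45
tool_pos: [0.542, -0.0237, 0.0541]
tool_rot: [3.142, 0.001, 0.064]
contact_force: [-1.8, -1.6, -0.8]
opening: 0.0137
```

Emit:
{"fn": "jog_arm", "kwargs": {"deltas": [-0.001, 0.02, 0, 0, 0, 0, -0.002, 0.03, 0, 0, 0, 0, -0.002, 0.03, 0, 0, 0, 0]}}

```text
time: 7.7
tool_pos: [0.5418, -0.0207, 0.0541]
tool_rot: [-3.142, 0.001, 0.064]
contact_force: [-2.9, -1.2, -0.6]
opening: 0.0139
```

Contact at TCP x≈0.5418 slides freely sideways with friction, so this is the band floor. I'll press a bit more and slide along it.

Emit:
{"fn": "jog_arm", "kwargs": {"deltas": [0.004, 0.01, 0, 0, 0, 0, 0.003, 0.03, 0, 0, 0, 0, 0.003, 0.03, 0, 0, 0, 0]}}

```text
time: 7.95
tool_pos: [0.5417, -0.0178, 0.054]
tool_rot: [-3.142, 0.002, 0.064]
contact_force: [-5.3, -2.1, -0.4]
opening: 0.0135
```

Emit:
{"fn": "jog_arm", "kwargs": {"deltas": [-0.001, 0.015, 0, 0, 0, 0, -0.002, 0.03, 0, 0, 0, 0, -0.002, 0.03, 0, 0, 0, 0]}}

```text
time: 8.2
tool_pos: [0.5415, -0.0148, 0.054]
tool_rot: [-3.142, 0.002, 0.064]
contact_force: [-4.6, -3.3, -0.8]
opening: 0.0134
```

Emit:
{"fn": "jog_arm", "kwargs": {"deltas": [-0.001, 0.015, 0, 0, 0, 0, -0.002, 0.03, 0, 0, 0, 0, -0.002, 0.03, 0, 0, 0, 0]}}

```text
time: 8.45
tool_pos: [0.5413, -0.0118, 0.054]
tool_rot: [3.142, 0.002, 0.064]
contact_force: [-4.7, -3.3, -0.5]
opening: 0.0133
```

Stable contact at about 5 N. Continuing the slide.

Emit:
{"fn": "jog_arm", "kwargs": {"deltas": [-0.001, 0.015, 0, 0, 0, 0, -0.002, 0.03, 0, 0, 0, 0, -0.002, 0.03, 0, 0, 0, 0]}}

```text
time: 8.7
tool_pos: [0.5411, -0.0088, 0.054]
tool_rot: [-3.142, 0.002, 0.064]
contact_force: [-4.5, -2.9, -1.4]
opening: 0.0136
```

Emit:
{"fn": "jog_arm", "kwargs": {"deltas": [-0.001, 0.015, 0, 0, 0, 0, -0.002, 0.03, 0, 0, 0, 0, -0.002, 0.03, 0, 0, 0, 0]}}

```text
time: 8.95
tool_pos: [0.5409, -0.0058, 0.054]
tool_rot: [-3.142, 0.002, 0.064]
contact_force: [-4.0, -3.0, -0.3]
opening: 0.0135
```

Emit:
{"fn": "jog_arm", "kwargs": {"deltas": [-0.001, 0.015, 0, 0, 0, 0, -0.002, 0.03, 0, 0, 0, 0, -0.002, 0.03, 0, 0, 0, 0]}}

```text
time: 9.2
tool_pos: [0.5407, -0.0028, 0.054]
tool_rot: [-3.142, 0.002, 0.064]
contact_force: [-4.4, -2.6, -1.0]
opening: 0.0135
```

Emit:
{"fn": "jog_arm", "kwargs": {"deltas": [-0.001, 0.015, 0, 0, 0, 0, -0.002, 0.03, 0, 0, 0, 0, -0.002, 0.03, 0, 0, 0, 0]}}

```text
time: 9.45
tool_pos: [0.5405, 0.0002, 0.054]
tool_rot: [-3.142, 0.002, 0.064]
contact_force: [-5.2, -2.9, -0.7]
opening: 0.0137
```

Emit:
{"fn": "jog_arm", "kwargs": {"deltas": [-0.001, 0.015, 0, 0, 0, 0, -0.002, 0.03, 0, 0, 0, 0, -0.002, 0.03, 0, 0, 0, 0]}}

```text
time: 9.7
tool_pos: [0.5406, 0.0035, 0.0541]
tool_rot: [-3.141, 0.001, 0.065]
contact_force: [-4.8, 0.6, -0.7]
opening: 0.0137
```

Emit:
{"fn": "jog_arm", "kwargs": {"deltas": [-0.001, 0.015, 0, 0, 0, 0, -0.002, 0.03, 0, 0, 0, 0, -0.002, 0.03, 0, 0, 0, 0]}}

```text
time: 9.95
tool_pos: [0.542, 0.0066, 0.0547]
tool_rot: [3.141, -0.003, 0.065]
contact_force: [0.4, 1.0, -0.7]
opening: 0.0133
```

It dropped in near TCP y=0.0066: x force went to zero and the tip moved forward 1.5 mm. Going in gently.

Emit:
{"fn": "jog_arm", "kwargs": {"deltas": [0.01, 0.006, 0, 0, 0, 0, 0.03, 0.008, -0.003, 0, 0, 0, 0.03, 0.008, -0.003, 0, 0, 0]}}

```text
time: 10.2
tool_pos: [0.5448, 0.0071, 0.0541]
tool_rot: [3.141, -0.002, 0.064]
contact_force: [-0.4, 0.5, -0.7]
opening: 0.0136
```

Emit:
{"fn": "jog_arm", "kwargs": {"deltas": [0.02, 0.001, 0, 0, 0, 0, 0.03, 0.002, 0, 0, 0, 0, 0.03, 0.002, 0, 0, 0, 0]}}

```text
time: 10.45
tool_pos: [0.5472, 0.0072, 0.0539]
tool_rot: [3.142, -0.0, 0.064]
contact_force: [0.4, 1.1, -0.1]
opening: 0.0131
```

In the hole by 7 mm with no resistance. Switch contact is expected at TCP x≈0.552, home at ≈0.560.

Emit:
{"fn": "jog_arm", "kwargs": {"deltas": [0.015, 0.001, 0, 0, 0, 0, 0.03, 0.002, 0, 0, 0, 0, 0.03, 0.002, 0, 0, 0, 0]}}

```text
time: 10.7
tool_pos: [0.5502, 0.0074, 0.0539]
tool_rot: [3.142, -0.0, 0.064]
contact_force: [0.4, 1.2, 0.3]
opening: 0.0137
```

Emit:
{"fn": "jog_arm", "kwargs": {"deltas": [0.01, 0.0005, 0, 0, 0, 0, 0.02, 0.001, 0, 0, 0, 0, 0.02, 0.001, 0, 0, 0, 0]}}

```text
time: 10.95
tool_pos: [0.5517, 0.0075, 0.0538]
tool_rot: [-3.142, 0.001, 0.064]
contact_force: [-1.7, 0.2, -0.5]
opening: 0.0132
```

Emit:
{"fn": "jog_arm", "kwargs": {"deltas": [0.01, 0.0005, 0, 0, 0, 0, 0.02, 0.001, 0, 0, 0, 0, 0.02, 0.001, 0, 0, 0, 0]}}

```text
time: 11.2
tool_pos: [0.5534, 0.0076, 0.0537]
tool_rot: [-3.141, 0.001, 0.064]
contact_force: [-4.0, 1.6, -1.8]
opening: 0.0136
```

Switch contacted at about 0.5515 and moving at about 3–4 N. Pushing on until it stops hard.

Emit:
{"fn": "jog_arm", "kwargs": {"deltas": [0.01, 0.0005, 0, 0, 0, 0, 0.03, 0.002, 0, 0, 0, 0, 0.03, 0.002, 0, 0, 0, 0]}}

```text
time: 11.45
tool_pos: [0.5571, 0.0078, 0.0539]
tool_rot: [3.142, 0.0, 0.064]
contact_force: [-3.3, 1.2, -0.3]
opening: 0.0138
```

Emit:
{"fn": "jog_arm", "kwargs": {"deltas": [0.01, 0.0005, 0, 0, 0, 0, 0.025, 0.001, 0, 0, 0, 0, 0.025, 0.001, 0, 0, 0, 0]}}

```text
time: 11.7
tool_pos: [0.5596, 0.0079, 0.0539]
tool_rot: [3.142, -0.0, 0.064]
contact_force: [-2.6, 1.0, -0.5]
opening: 0.0138
```

Emit:
{"fn": "jog_arm", "kwargs": {"deltas": [0.01, 0.0005, 0, 0, 0, 0, 0.01, 0.0005, 0, 0, 0, 0, 0.01, 0.0005, 0, 0, 0, 0]}}

```text
time: 11.95
tool_pos: [0.56, 0.008, 0.0538]
tool_rot: [-3.142, 0.001, 0.064]
contact_force: [-4.7, 0.5, -0.5]
opening: 0.0134
```

Emit:
{"fn": "jog_arm", "kwargs": {"deltas": [0.008, 0, 0, 0, 0, 0, 0.008, 0, 0, 0, 0, 0, 0.008, 0, 0, 0, 0, 0]}}

```text
time: 12.2
tool_pos: [0.5601, 0.008, 0.0536]
tool_rot: [-3.141, 0.003, 0.064]
contact_force: [-6.4, 0.6, -0.1]
opening: 0.0136
```

Emit:
{"fn": "jog_arm", "kwargs": {"deltas": [0.005, 0, 0, 0, 0, 0, 0.005, 0, 0, 0, 0, 0, 0.005, 0, 0, 0, 0, 0]}}

```text
time: 12.45
tool_pos: [0.5602, 0.008, 0.0535]
tool_rot: [-3.141, 0.004, 0.064]
contact_force: [-7.9, 1.2, 0.5]
opening: 0.0132
```

Emit:
{"fn": "jog_arm", "kwargs": {"deltas": [0.006, 0, 0, 0, 0, 0, 0.006, 0, 0, 0, 0, 0, 0.006, 0, 0, 0, 0, 0]}}

```text
time: 12.7
tool_pos: [0.5603, 0.008, 0.0534]
tool_rot: [-3.141, 0.005, 0.064]
contact_force: [-9.8, 0.8, 1.1]
opening: 0.0134
```

Emit:
{"fn": "jog_arm", "kwargs": {"deltas": [-0.1, -0.006, 0, 0, 0, 0, -0.25, -0.016, 0, 0, 0, 0, -0.45, -0.029, 0, 0, 0, 0, -0.73, -0.047, 0, 0, 0, 0, -0.73, -0.047, 0, 0, 0, 0]}}

```text
time: 13.12
tool_pos: [0.4853, 0.0033, 0.0537]
tool_rot: [-3.141, 0.004, 0.064]
contact_force: [-0.5, 0.9, -1.2]
opening: 0.0139
```

Emit:
{"fn": "jog_arm", "kwargs": {"deltas": [0, -0.15, 0, 0, 0, 0.03, 0, -0.3, 0, 0, 0, 0.067, 0, -0.3, 0, 0, 0, 0.067, 0, -0.3, 0, 0, 0, 0.067]}}

```text
time: 13.45
tool_pos: [0.4907, -0.0275, 0.0544]
tool_rot: [3.14, -0.003, 0.167]
contact_force: [0.5, -0.5, -1.0]
opening: 0.0137
```

Emit:
{"fn": "jog_arm", "kwargs": {"deltas": [0, 0, -0.15, 0, 0, 0, 0, 0, -0.32, 0, 0, 0, 0, 0, -0.32, 0, 0, 0, 0, 0, -0.32, 0, 0, 0]}}

```text
time: 13.78
tool_pos: [0.4892, -0.0262, 0.0216]
tool_rot: [-3.141, 0.001, 0.169]
contact_force: [-0.3, -1.3, -0.7]
opening: 0.0129
```

Emit:
{"fn": "jog_arm", "kwargs": {"deltas": [0, 0, -0.025, 0, 0, 0, 0, 0, -0.05, 0, 0, 0, 0, 0, -0.05, 0, 0, 0, 0, 0, -0.05, 0, 0, 0]}}

```text
time: 14.12
tool_pos: [0.4895, -0.0268, 0.0173]
tool_rot: [3.141, -0.001, 0.169]
contact_force: [0.3, -0.4, -0.5]
opening: 0.0137
```

Emit:
{"fn": "jog_arm", "kwargs": {"deltas": [0, 0, -0.004, 0, 0, 0, 0, 0, -0.006, 0, 0, 0, 0, 0, -0.006, 0, 0, 0]}}

```text
time: 14.37
tool_pos: [0.4893, -0.0268, 0.0165]
tool_rot: [3.141, -0.0, 0.169]
contact_force: [0.1, 0.8, -0.4]
opening: 0.0137
```

Emit:
{"fn": "jog_arm", "kwargs": {"deltas": [0, 0, -0.003, 0, 0, 0, 0, 0, -0.005, 0, 0, 0, 0, 0, -0.005, 0, 0, 0]}}

```text
time: 14.62
tool_pos: [0.4893, -0.0268, 0.0158]
tool_rot: [3.142, 0.0, 0.17]
contact_force: [0.7, 0.1, -0.8]
opening: 0.0136
```

Emit:
{"fn": "jog_arm", "kwargs": {"deltas": [0, 0, -0.003, 0, 0, 0, 0, 0, -0.003, 0, 0, 0, 0, 0, -0.003, 0, 0, 0]}}

```text
time: 14.87
tool_pos: [0.4893, -0.0268, 0.0157]
tool_rot: [3.141, -0.0, 0.17]
contact_force: [-1.7, 0.3, 3.2]
opening: 0.0135
```

Touching the floor at z=0.0157 with 3 N. Opening, then rising clear.

Emit:
{"fn": "jog_arm", "kwargs": {"deltas": [0, 0, 0, 0, 0, 0, 0, 0, 0, 0, 0, 0, 0, 0, 0, 0, 0, 0, 0, 0, 0, 0, 0, 0, 0, 0, 0, 0, 0, 0], "claw": 0.5}}

```text
time: 15.28
tool_pos: [0.4893, -0.0268, 0.0154]
tool_rot: [3.142, 0.0, 0.17]
contact_force: [0.7, -0.5, 0.1]
opening: 0.042
```

Emit:
{"fn": "jog_arm", "kwargs": {"deltas": [0, 0, 0.1, 0, 0, 0, 0, 0, 0.4, 0, 0, 0, 0, 0, 0.8, 0, 0, 0, 0, 0, 1.0, 0, 0, 0, 0, 0, 1.0, 0, 0, 0]}}

```text
time: 15.7
tool_pos: [0.4921, -0.0273, 0.1207]
tool_rot: [3.138, -0.009, 0.17]
contact_force: [0.8, 0.2, 0.2]
opening: 0.0459
```

Emit:
{"fn": "jog_arm", "kwargs": {"deltas": [-0.3, 0, 0.3, 0, 0, 0, -0.6, 0, 0.6, 0, 0, 0, -0.6, 0, 0.6, 0, 0, 0, -0.6, 0, 0.6, 0, 0, 0]}}

```text
time: 16.03
tool_pos: [0.429, -0.0269, 0.177]
tool_rot: [3.14, -0.003, 0.169]
contact_force: [0.6, 0.5, -0.5]
opening: 0.0459
```

```bash
python3 - <<'E'
from h import *
s=robot.observe();print(s["time"],s["tool_pos"],s["contact_force"],s["opening"])
w=robot.read_camera("wrist")[:,:,::-1];t=robot.read_camera("scene")[:,:,::-1]
cv2.imwrite("pics/f.png",np.vstack([w[:290],cv2.resize(t[150:370,150:430],(640,503))[:310]]))
E
```

```text
16.0333 [ 0.4290296  -0.02686855  0.17697645] [ 0.64531498  0.49859338 -0.50724181] 0.04592932076195978
```

View pics/f.png

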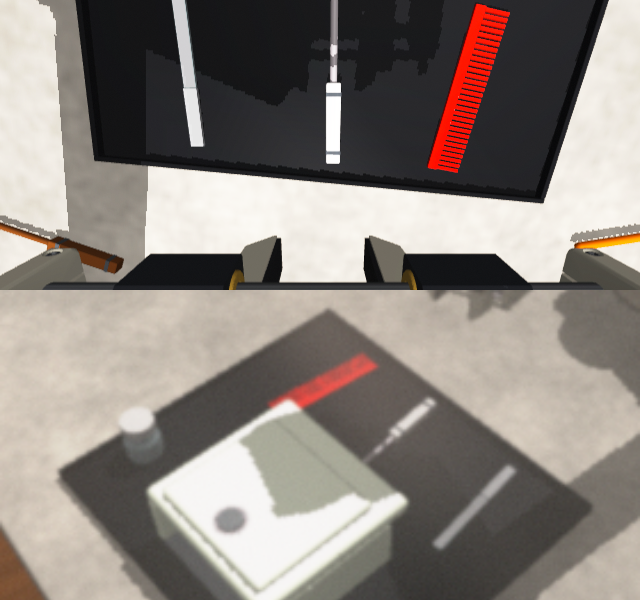

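The tool lies flat on the tray floor (handle at (333,123) in the wrist view), released. File and comb are in place and the gripper is clear. Handing in.

```bash
python3 -c "
from cell import robot
print(robot.hand_in())"
```

```text
the job is handed in; nothing more can be done
None
```

The reset switch is pushed fully home, and the nail tool is back flat on the tray floor, released. I handed in with the robot's clock at about 16 s.

- **Finding the hole:** I felt along the band at about 5 N. The rod dropped in at TCP y ≈ 0.007 m.
- **Pushing the switch:** It moved at about 3–4 N. It stopped hard 20 mm beyond the band floor, as expected for home. I pressed to about 10 N there, under the 25 N limit on the lamp.
- **Laying the tool down:** It met the floor at its pick-up height (3 N contact), and I opened the gripper and rose clear. The forces then read only noise.
- **Last pictures:** The tool lies flat between the file and the comb, and both look unmoved. One jar is in view and standing. The other was outside the crop, but the arm never went near it.
- **One disagreement:** The band floor was about 6 mm further in than my camera estimate of the lamp. I used the felt floor as the reference, and the switch contact and end stop agreed with it.

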